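# Fan on, then change the open seasoning tube

### The arm

A 7-joint arm with a two-finger parallel gripper is mounted at the origin on the work surface. World frame = base frame: x ahead of the robot, y to its left, z up, the work surface at z = 0. Lengths are in m, angles in rad, forces in N, time in s.
With the tool pointing down it reaches from about 0.4 to 0.85 m from the base axis. Payload 4.5 kg.
Tool frame: the origin (TCP) lies at the very end of the fingers, on their centre line; the grasp point (between the pads) lies 19 mm behind it; z points along the fingers, y is the line along which they close (so a half turn about z gives the same grasp; the last joint's range is limited). The gripper opens to 88 mm and grips with 3 to 60 N. Pads are 18 mm wide; open, the fingers measure 123 mm over their backs; the gripper's body (75 mm by 187 mm) begins 45 mm behind the grasp point.
Start: joints at [-1.178, 0.689, -0.195, 1.565, 0.157, 0.902, -0.215], TCP at [0.219, 0.585, 0.239] pointing down, gripper open.
Joint ranges: [-3.01, 3.01], [-0.46, 2.08], [-1.47, 1.51], [0.13, 2.56], [-1, 4.14], [0.04, 2.09], [-2.66, 2.66]. Speed limits (rad/s): [2.57, 2.57, 3.14, 3.14, 3.14, 3.14, 3.14].

### API

Orientations are given as a unit quaternion [x, y, z, w].
In Python, from plant import r gives the robot as it stands. The module is installed in compiled form; this text tells all that it offers.
- The arm moves only by the shell command python3 -m pendant 'ROWS' [FORCE]. ROWS is JSON, one flat list of numbers, 7 for each row, row after row: the opening, from 0 (shut) to 1 (fully open), then the shift along the tool's x, y, z scaled (see below), then the turn, a rotation vector about the tool's x, y, z scaled (see below). A call has 1 to 12 rows; each row is the pose to reach, as a shift and turn from the pose commanded when the call began, along the tool's axes at that moment; what a row does not reach only later rows make up. The controller multiplies each number of a shift by 0.15 m and each number of a turn by pi/2 rad. A row lasts 1/10 s, in which the tool goes at most 50 mm and 8.59 degrees, less where a joint would pass 70% of its speed; a pose out of reach is approached as far as the arm can. A call with a number of a shift or a turn outside -1 to 1 is refused whole. A call with a gripper value outside its range is refused whole. The fingers move at their own pace and stop on an object; FORCE is the grip in N (left out, the last holds). Time passes only in rows, so rows that repeat a pose let the fingers close. It gives the time, the measured TCP pose, the force, the opening and the grip force at its end, in the units of the state.
- r.get_state(): the state, without advancing time (a new reading comes with each control period).
- r.snapshot(name): name is "scene" or "top" or "wrist"; returns a dict with "img" (400x640x3 uint8, red, green, blue), "mtx" (3x3 intrinsics, pixels), "k1" (the pictures are not rectified: a ray, as slopes to the right and down, at radius r is drawn at 1 + k1 r^2 times it, then the intrinsics apply), "cam_to_world" (4x4, takes a point from camera to world coordinates). Camera axes: x right, y up, looking along -z (the intrinsics and any distortion apply to the point x, -y, -z); pixel columns grow to the right and rows downward; lengths in m; the calibration is good to about 2 mm. A picture is of the moment at which its call begins. There is no depth.
- r.finish_job(): hands the job in; it is judged then, once.
The state is a dict: "clock": time; "q": joint angles; "qd": joint speeds; "joint_torque": joint torques, N m; "tool_pos": TCP position; "eef_rot": TCP orientation; "contact_force": force on the tool from outside, world axes, zero at the start; "moment": the same for the moment, N m; "opening": opening from 0.0 (shut) to 1.0 (fully open); "finger_force": force on a finger pad.
Only numpy, scipy, OpenCV 4.12 (cv2) and the standard library are available. Lean on these libraries where they do the work, as an engineer would, in place of code of your own. Each camera call takes 0.05 s, during which the arm holds its last target. There are 200 camera calls.

### The job

We are about to fry with the seasoning in the square tube: first push the extractor fan's wall toggle right down to switch it on, then press the cap left standing open on the wide round tube fully shut, and last flip the square tube's cap wide open, up to a right angle or so. Keep the slim tube's cap shut, and leave the kitchen things on the counter where they are.

Things in the scene. Friction and masses are not known exactly. Their poses are not given: they have to be found in the camera images.
- rack: dark wooden rack, 170 x 390 mm base, with three aluminium tubes side by side, 120 mm apart, all leaning 25 deg towards the robot (rack's -x). Origin on the counter below the middle cap hinge; x to the rack's back, y along the row, z up. All cap hinges lie on its line x=0, 170 mm up.
- rail_mid (a point): middle of the steel rail (axis along the rack's y, radius 8 mm) that runs above the caps, right over the hinge line, 185 mm above it; posts at its ends, 185 mm either side; a second rail 90 mm behind it
- wide_cap (a joint): cap of the WIDE ROUND tube (60 mm diameter, 120 mm long). Angle in rad: 0 = shut on the tube, growing as it swings up and back about its rear hinge (axis along the rack's y); 1.57 = at right angles to the tube's mouth, stop at 1.8. Stiff hinge (about 0.1 N m): stays where left.
- square_cap (a joint): cap of the SQUARE tube (54 mm wide, 120 mm long); same values and stiffness as wide_cap
- slim_cap (a joint): cap of the SLIM ROUND tube (40 mm diameter, 120 mm long); same values and stiffness as wide_cap
- wide_hinge (a point): on the hinge axis of the wide round tube's cap, mid-width, at the rear of the tube's mouth
- square_hinge (a point): the same point for the square tube
- slim_hinge (a point): the same point for the slim tube
- wide_lug (a point): centre of the free end of the wide cap's thumb lug: a white block 26 mm wide, 12 mm thick, 24 mm proud of the cap's outer face at its front edge, square to the cap. In the cap's frame (x along the cap from front to hinge, z out of the tube) it lies x=-73, z=+35 mm from the hinge; the cap plate is 10 mm thick
- square_lug (a point): the same point on the square cap's identical lug, at x=-67, z=+35 mm from its hinge in the cap's frame
- slim_lug (a point): the same point on the slim cap's identical lug, at x=-53, z=+35 mm from its hinge in the cap's frame
- switch_wall: end of a short white-tiled wall, 70 x 170 mm, 242 mm high, standing on the counter; origin at the centre of its foot, its -x face (towards the robot) carries the fan switch
- fan_toggle (a joint): steel toggle paddle of the fan switch, 66 mm long, 22 mm wide, 14 mm thick, sticking out of the wall towards the robot. Rad: 0 = slanting up by 26 deg (off), 0.45 = level, 0.9 = slanting down by 26 deg, at its stop (on). Stays where left (0.08 N m).
- toggle_tip (a point): centre of the toggle's free end
- toggle_hinge (a point): the toggle's pivot, 165 mm above the counter
- wok: dark steel wok, 280 mm across, 75 mm high with a short wooden handle; origin under its centre
- board: round bamboo board, 220 mm across, 18 mm thick; origin under its centre
- plate: white melamine plate, 160 mm across, 20 mm high; origin under its centre
- pot_lid: stainless pot lid lying on the counter, 180 mm across, 46 mm high with black knob; origin under its centre
- spatula: orange silicone spatula lying flat, 260 mm long, along its x
- pepper_jar: glass jar, 44 mm across, 90 mm high, between the rack and the switch wall; origin under its centre

How it is judged:
By the outcome, as a careful person would: the job done as asked, in the order asked, and still so for the second after the job is handed in, with the robot touching nothing.
It also fails if it takes over 69 s, if anything falls off the work surface, if the arm or the gripper's body presses on something with over 40 N, if the wrist force passes 120 N, or if a joint passes its speed limit or range.

## Working session

There is one attempt and no reset: what is moved stays moved. The work goes in short steps, Python scripts to look and compute and a shell command to move; the robot and the scene stay as the last step left them, time stands still between calls to the robot, and variables do not carry over. Pictures are saved under pics/ and viewed, at most 10 in all, crops included, and the job is handed in when it is done.

```bash
mkdir -p pics; ls
python3 - <<'E'
from plant import r
import cv2,pickle
d={}
for n in("scene","top"):
    s=r.snapshot(n);d[n]=s
    cv2.imwrite(f"pics/{n}0.png",s["img"][:,:,::-1]); print(n,s["mtx"],s["k1"],s["cam_to_world"])
pickle.dump(d,open("s0.pkl","wb"))
st=r.get_state();print(st["clock"],st["tool_pos"],st["eef_rot"],st["contact_force"],st["opening"])
E
```

```text
pics
scene [[433.2479516    0.         315.24315899]
 [  0.         433.2479516  205.32189621]
 [  0.           0.           1.        ]] 0.01079004437795403 [[-0.18384072 -0.81562059  0.54860336  1.21838831]
 [ 0.98291945 -0.15735444  0.09544072  0.07478449]
 [ 0.00848176  0.55677881  0.83061749  1.36152864]
 [ 0.          0.          0.          1.        ]]
top [[515.33417958   0.         318.70217028]
 [  0.         515.33417958 206.66849545]
 [  0.           0.           1.        ]] -0.10435582716858648 [[-0.02016855  0.98767836 -0.15519244  0.16860814]
 [-0.99978927 -0.01932981  0.00691181 -0.06031122]
 [ 0.0038268   0.15529913  0.98786008  2.05597944]
 [ 0.          0.          0.          1.        ]]
0.1 [0.21930359 0.58467513 0.23801559] [ 1.78382655e-01  9.83960865e-01 -7.99252332e-04 -7.51564279e-05] [ 0.80083763 -0.48191244 -0.98214952] 1.0019003444569852
```

View pics/scene0.png

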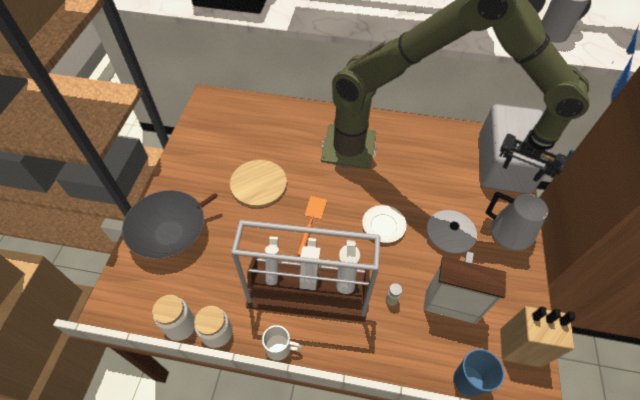

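View pics/top0.png

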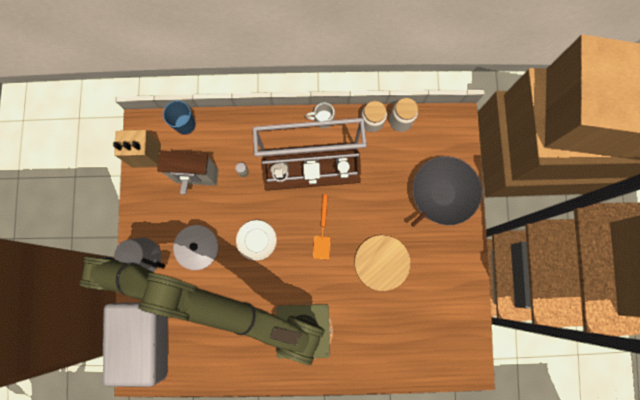

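The scene view is from behind the rack. Rack is at about (310,270) and the switch wall at about (465,285). In the top view the rack is at about (310,160) and the toggle at about (184,185). I'll zoom in on both.

Run:
```python
import cv2,pickle,numpy as np
d=pickle.load(open("s0.pkl","rb"))
a=cv2.resize(d["scene"]["img"][215:325,225:405],None,fx=4.4,fy=4.4,interpolation=3) 
b=cv2.resize(d["top"]["img"][115:200,150:375],None,fx=3.5,fy=3.5,interpolation=3)
cv2.imwrite("pics/a.png",a[:,:,::-1]);cv2.imwrite("pics/b.png",b[:,:,::-1]);print(a.shape,b.shape)
```

```text
(484, 792, 3) (298, 788, 3)
```

View pics/a.png

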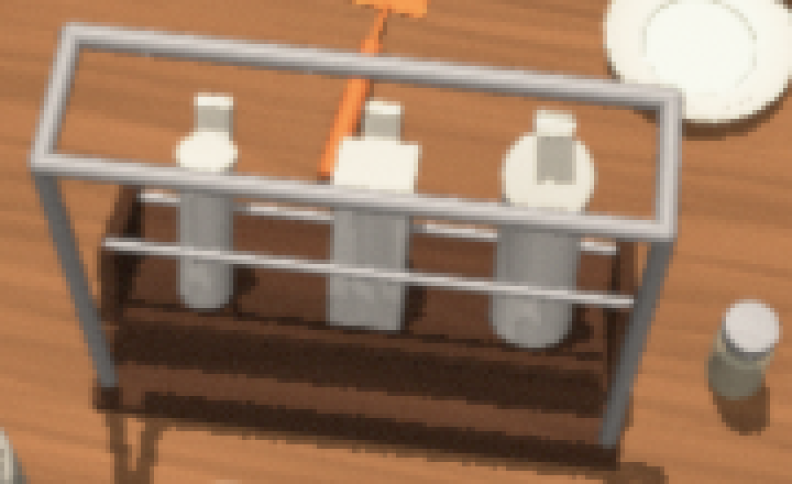

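View pics/b.png

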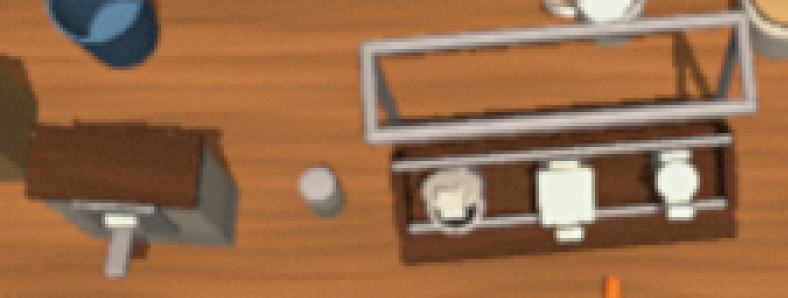

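In the crops, slim is on the −y side, square in the middle, and wide on the +y side with its cap partly open. Front rail ends in the scene crop are (75,35) and (672,97). In the top crop they are (372,135) and (748,104). I'll zoom on the wall and fit the rack.

```bash
cat > h.py <<'E'
import numpy as np,cv2
from scipy.spatial.transform import Rotation as R
def proj(s,P):
    T=np.linalg.inv(s["cam_to_world"]);p=np.atleast_2d(P)@T[:3,:3].T+T[:3,3]
    u=np.c_[p[:,0]/-p[:,2],-p[:,1]/-p[:,2]];u=u*(1+s["k1"]*(u**2).sum(1,keepdims=True))
    return u@s["mtx"][:2,:2].T+s["mtx"][:2,2]
def loc(pose,P): # pose x,y,yaw
    return np.atleast_2d(P)@R.from_euler("z",pose[2]).as_matrix().T+[pose[0],pose[1],0]
E
python3 - <<'E'
import cv2,pickle,numpy as np
from h import *
from scipy.optimize import least_squares
d=pickle.load(open("s0.pkl","rb"))
a=cv2.resize(d["scene"]["img"][235:335,410:520],None,fx=6,fy=6,interpolation=3)
cv2.imwrite("pics/w.png",a[:,:,::-1])
P=np.array([[0,-.185,.355],[0,.185,.355],[.09,-.185,.355],[.09,.185,.355]])
S=np.array([[75,35],[672,97],[40,162],[668,230]])/4.4+[225,215]
T=np.array([[748,104],[372,135],[745,18],[368,47]])/3.5+[150,115]
f=lambda x:np.r_[proj(d["scene"],loc(x,P))-S,proj(d["top"],loc(x,P))-T].ravel()
o=least_squares(f,[.6,0,0]);print(o.x,f(o.x).round(1).reshape(-1,2))
E
```

```text
[ 0.63436629 -0.04467482  0.06480817] [[-1.2 -0.7]
 [-0.6 -0. ]
 [-0.6 -0.4]
 [-1.2  0.2]
 [-0.3  0.2]
 [-1.   0.2]
 [-2.  -0.4]
 [-1.5  0. ]]
```

View pics/w.png

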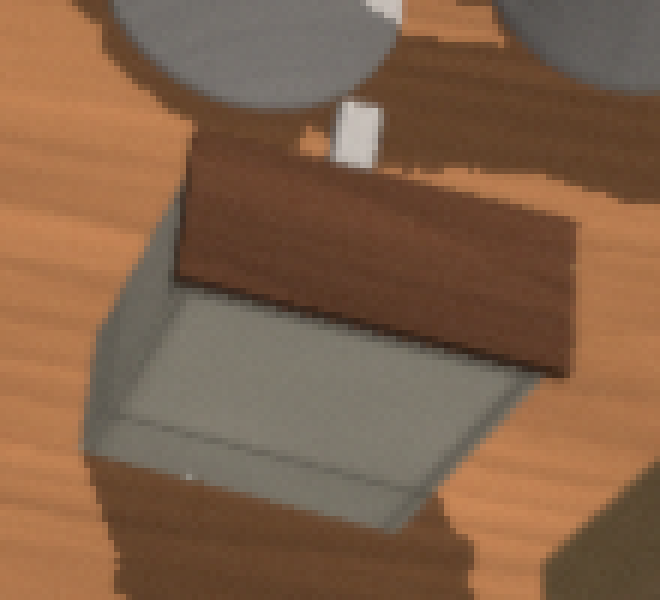

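The toggle tip edge is at about (363,100) in the wall crop and the cap slab corners are clear. Next I fit the wall pose and the lug/cap angles.

Run:
```python
import cv2,pickle,numpy as np
from h import *
from scipy.optimize import least_squares
d=pickle.load(open("s0.pkl","rb"))
u=lambda p,f,o:(np.array(p)+.5)/f-.5+o
P=np.array([[-.035,-.085,.242],[-.035,.085,.242],[.035,.085,.242],[.035,-.085,.242]])
S=u([[195,130],[578,218],[568,375],[175,282]],6,[410,235])
T=u([[195,207],[28,195],[45,128],[205,133]],3.5,[150,115])
def Q(x):
    q=P.copy();q[:,:2]+=np.sign(P[:,:2])*x[3];return loc(x,q)
f=lambda x:np.r_[proj(d["scene"],Q(x))-S,proj(d["top"],Q(x))-T].ravel()
o=least_squares(f,[.6,.3,0,0]);print("wall",o.x,f(o.x).round(1).reshape(-1,2).tolist())
w=o.x[:3]
# triangulate points from scene/top
def tri(a,b,x0):
    g=lambda X:np.r_[proj(d["scene"],X)[0]-a,proj(d["top"],X)[0]-b]
    s=least_squares(g,x0);return s.x,np.abs(s.fun).max()
def inv(p,X): return (np.array(X)-[p[0],p[1],0])@R.from_euler("z",p[2]).as_matrix()
X,e=tri(u([363,100],6,[410,235])[None][0],u([117,274],3.5,[150,115]),[.55,.3,.2]);print("tip",X,e,inv(w,X))
k=[.6344,-.0447,.0648]
for n,a,b in(("wide",[557,112],[452,203]),("sq",[383,103],[569,235]),("slim",[214,96],[680,212])):
    X,e=tri(u(a,4.4,[225,215]),u(b,3.5,[150,115]),[.6,0,.2]);print(n,X,e,inv(k,X))
for n,y,L,in(("wide",.12,.073),("sq",0,.067),("slim",-.12,.053)):
  for t in(0,.5,1,1.2,1.4,1.6):
    v=np.array([-L,.035]); th=-np.deg2rad(25)+t # rotate in x-z: closed cap tilted
    # cap: -x dir goes down by 25deg when closed (leaning toward robot)
    c,s=np.cos(th),np.sin(th); x=v[0]*c+v[1]*s; z=-v[0]*s+v[1]*c
    p=loc(k,[x,y,.17+z])
    print(n,t,np.round([x,z],3),((proj(d["scene"],p)-[225,215])*4.4).round(),((proj(d["top"],p)-[150,115])*3.5).round())
```

```text
wall [ 0.63007651  0.42115232 -0.08279396  0.00388589] [[-1.0, -0.1], [-1.5, 0.5], [-0.6, -0.6], [-0.6, -1.4], [-0.4, -0.5], [-0.7, 0.0], [-3.1, -1.5], [-1.1, -0.2]]
tip [0.52289866 0.43094229 0.19296798] 1.0001061321864597 [-0.10762034  0.00089289  0.19296798]
wide [0.58033199 0.07124613 0.24158888] 0.806506281677855 [-0.04644648  0.11920394  0.24158888]
sq [ 0.5582738  -0.05044196  0.17487353] 0.20488955786237284 [-0.07633825 -0.00080038  0.17487353]
slim [ 0.5793575  -0.16868462  0.1821546 ] 0.2511037275700687 [-0.06295556 -0.12016015  0.1821546 ]
wide 0 [-0.081  0.001] [[550. 117.]] [[454. 248.]]
wide 0.5 [-0.071  0.04 ] [[553. 103.]] [[451. 231.]]
wide 1 [-0.043  0.069] [[553. 117.]] [[447. 200.]]
wide 1.2 [-0.029  0.076] [[552. 131.]] [[446. 184.]]
wide 1.4 [-0.013  0.08 ] [[551. 148.]] [[444. 169.]]
wide 1.6 [0.003 0.081] [[549. 169.]] [[443. 153.]]
sq 0 [-0.076  0.003] [[381. 103.]] [[566. 233.]]
sq 0.5 [-0.065  0.039] [[380.  92.]] [[565. 216.]]
sq 1 [-0.038  0.065] [[375. 106.]] [[563. 186.]]
sq 1.2 [-0.024  0.072] [[372. 120.]] [[562. 172.]]
sq 1.4 [-0.009  0.075] [[369. 136.]] [[560. 157.]]
sq 1.6 [0.006 0.075] [[366. 156.]] [[559. 143.]]
slim 0 [-0.063  0.009] [[212.  96.]] [[678. 211.]]
slim 0.5 [-0.051  0.038] [[206.  91.]] [[678. 194.]]
slim 1 [-0.026  0.058] [[197. 108.]] [[677. 167.]]
slim 1.2 [-0.014  0.062] [[194. 120.]] [[676. 155.]]
slim 1.4 [-0.001  0.063] [[190. 135.]] [[675. 143.]]
slim 1.6 [0.011 0.063] [[187. 153.]] [[674. 131.]]
```

Measurements agree with the given sizes. Square and slim lugs match shut, the wide cap is at about 0.97 rad, and the toggle tip sits at 0.193 m, as expected for off. Next is a helper that turns target poses into pendant units.

```bash
cat >> h.py <<'E'
RACK=[.6344,-.0447,.0648]; WALL=[.6301,.4212,-.0828]
def orient(yaw,tilt):
    s,c=np.sin(tilt),np.cos(tilt)
    return R.from_euler("z",yaw)*R.from_matrix(np.array([[-c,0,s],[0,1,0],[-s,0,-c]]))
def rows(targets,start=None):
    """targets: (frame, xyz local, tilt deg); prints scaled shift/turn from start or measured pose"""
    from plant import r
    st=r.get_state(); p,q=(np.array(st["tool_pos"]),R.from_quat(st["eef_rot"])) if start is None else (loc(start[0],start[1])[0],orient(start[0][2],np.deg2rad(start[2])))
    for f,x,t in targets:
        w=loc(f,x)[0]; o=orient(f[2],np.deg2rad(t))
        print(np.round(x,3),(q.inv().apply(w-p)/.15).round(3).tolist(),((q.inv()*o).as_rotvec()/(np.pi/2)).round(3).tolist())
def capt(y,xz,th,al=0,ac=0,tilt=30):
    """rack point of cap-frame xz at angle th, plus al along tool z and ac along -tool x"""
    a=th-np.deg2rad(25);c,s=np.cos(a),np.sin(a);t=np.deg2rad(tilt)
    return np.array([xz[0]*c+xz[1]*s+al*np.sin(t)+ac*np.cos(t),y,.17-xz[0]*s+xz[1]*c-al*np.cos(t)+ac*np.sin(t)])
E
python3 -c "
from h import *
rows([(WALL,[-.102,0,z],0) for z in(.38,.23,.142)])
rows([(WALL,[-.102,0,z],0) for z in(.23,.15,.142)],(WALL,[-.102,0,.25],0))"
python3 -m pendant '[0,0,0,-0.9,0,0,0, 0,0,0,-0.9,0,0,0, 0,0,0,-0.9,0,0,0, 0,0,0,-0.9,0,0,0]' 20
```

```text
[-0.102  0.     0.38 ] [-2.293, -0.246, -0.946] [-0.001, -0.0, -0.176]
[-0.102  0.     0.23 ] [-2.293, -0.244, 0.054] [-0.001, -0.0, -0.176]
[-0.102  0.     0.142] [-2.293, -0.243, 0.641] [-0.001, -0.0, -0.176]
[-0.102  0.     0.23 ] [0.0, 0.0, 0.133] [0.0, 0.0, 0.0]
[-0.102  0.     0.15 ] [0.0, 0.0, 0.667] [0.0, 0.0, 0.0]
[-0.102  0.     0.142] [0.0, 0.0, 0.72] [0.0, 0.0, 0.0]
clock: 0.5
tool_pos: [0.22, 0.5878, 0.3792]
eef_rot: [0.179, 0.984, 0.005, 0.0]
contact_force: [0.1, 1.1, -0.3]
opening: 0.662
finger_force: 0.0
```

```bash
python3 -m pendant '[0,-0.9,-0.1,0,0,0,0, 0,-0.9,-0.1,0,0,0,0, 0,-0.9,-0.1,0,0,0,0, 0,-0.9,-0.1,0,0,0,0]'
python3 -m pendant '[0,-0.9,-0.1,0,0,0,-0.1, 0,-0.9,-0.1,0,0,0,-0.176, 0,-0.9,-0.1,0,0,0,-0.176, 0,-0.9,-0.1,0,0,0,-0.176, 0,-0.9,-0.1,0,0,0,-0.176]'
python3 -c "
from h import *
rows([(WALL,[-.102,0,z],0) for z in(.38,.24)])"
```

```text
clock: 0.9
tool_pos: [0.3476, 0.5189, 0.3722]
eef_rot: [0.184, 0.983, -0.002, 0.002]
contact_force: [0.3, 0.2, -1.6]
opening: 0.301
finger_force: 0.0
clock: 1.4
tool_pos: [0.4614, 0.462, 0.3724]
eef_rot: [0.042, 0.999, -0.001, -0.001]
contact_force: [-0.6, 0.5, -0.9]
opening: 0.005
finger_force: 0.0
[-0.102  0.     0.38 ] [-0.464, -0.178, -0.052] [-0.001, -0.001, -0.0]
[-0.102  0.     0.24 ] [-0.466, -0.177, 0.882] [-0.001, -0.001, -0.0]
```

```bash
python3 -m pendant '[0,-0.46,-0.18,0,0,0,0, 0,-0.46,-0.18,0,0,0,0, 0,-0.46,-0.18,0.3,0,0,0, 0,-0.46,-0.18,0.6,0,0,0, 0,-0.46,-0.18,0.85,0,0,0, 0,-0.46,-0.18,0.85,0,0,0]'
python3 -c "
from h import *
rows([(WALL,[-.102,0,z],0) for z in(.22,.142)])"
```

```text
clock: 2.0
tool_pos: [0.5231, 0.4288, 0.2402]
eef_rot: [0.039, 0.999, -0.004, -0.005]
contact_force: [0.2, -0.5, -0.1]
opening: 0.001
finger_force: 0.0
[-0.102  0.     0.22 ] [-0.036, 0.009, 0.135] [-0.005, -0.006, 0.003]
[-0.102  0.     0.142] [-0.041, 0.014, 0.654] [-0.005, -0.006, 0.003]
```

```bash
python3 -m pendant '[0,-0.04,0.01,0.12,0,0,0, 0,-0.04,0.01,0.2,0,0,0, 0,-0.04,0.01,0.28,0,0,0, 0,-0.04,0.01,0.36,0,0,0, 0,-0.04,0.01,0.44,0,0,0, 0,-0.04,0.01,0.52,0,0,0, 0,-0.04,0.01,0.57,0,0,0]'
python3 -m pendant '[0,0,0,0.03,0,0,0, 0,0,0,0.06,0,0,0, 0,0,0,0.08,0,0,0, 0,0,0,0.08,0,0,0]'
```

```text
clock: 2.7
tool_pos: [0.5341, 0.4312, 0.1599]
eef_rot: [0.041, 0.999, 0.0, -0.0]
contact_force: [0.7, -0.2, 2.3]
opening: 0.01
finger_force: 1.2
clock: 3.1
tool_pos: [0.5354, 0.4312, 0.1529]
eef_rot: [0.042, 0.999, 0.001, 0.002]
contact_force: [-5.1, -4.4, 21.1]
opening: 0.007
finger_force: 12.7
```

Force jumps to 21 N at z=0.153, where the stop should be. I'll press slightly more, lift clear and look.

```bash
python3 -m pendant '[0,0,0,0.03,0,0,0, 0,0,0,0.03,0,0,0]'
python3 -m pendant '[0,0,0,-0.3,0,0,0, 0,0,0,-0.6,0,0,0, 0.3,0,0,-0.95,0,0,0, 0.3,0,0,-0.95,0,0,0, 0.3,0,0,-0.95,0,0,0]'
python3 -m pendant '[0,0,0.6,-0.5,0,0,0, 0,0.3,-0.3,-0.7,0,0,0, 0,0.6,-0.9,-0.7,0,0,0, 0,0.6,-0.9,-0.7,0,0,0, 0,0.6,-0.9,-0.7,0,0,0, 0,0.6,-0.9,-0.7,0,0,0]'
python3 - <<'E'
from plant import r
import cv2,pickle,numpy as np
from h import *
d={n:r.snapshot(n) for n in("scene","top")};pickle.dump(d,open("s1.pkl","wb"))
a=cv2.resize(d["scene"]["img"][235:335,410:520],(396,360),interpolation=3);b=cv2.resize(d["top"]["img"][145:235,145:244],(396,360),interpolation=3)
cv2.imwrite("pics/t1.png",np.hstack([a,b])[:,:,::-1])
for t in(.45,.75,.9,1):
    al=np.deg2rad(26)-t*52/51.57
    p=loc(WALL,[-.048-.066*np.cos(al),0,.165+.066*np.sin(al)])
    print(t,((proj(d["scene"],p)-[410,235])*3.6).round(),((proj(d["top"],p)-[145,145])*4).round()+[396,0])
E
```

```text
clock: 3.3
tool_pos: [0.5356, 0.4313, 0.1521]
eef_rot: [0.042, 0.999, 0.001, 0.002]
contact_force: [-11.5, -8.9, 41.8]
opening: 0.007
finger_force: 22.8
clock: 3.8
tool_pos: [0.5352, 0.4309, 0.2884]
eef_rot: [0.041, 0.999, 0.001, 0.001]
contact_force: [-1.0, 0.3, -1.1]
opening: 0.251
finger_force: 0.0
clock: 4.4
tool_pos: [0.4316, 0.2984, 0.3914]
eef_rot: [0.043, 0.999, -0.003, -0.001]
contact_force: [0.6, 0.7, 0.0]
opening: 0.009
finger_force: 0.0
0.45 [[203.  67.]] [[552. 204.]]
0.75 [[196.  80.]] [[558. 204.]]
0.9 [[193.  89.]] [[560. 202.]]
1 [[190.  95.]] [[562. 200.]]
```

View pics/t1.png

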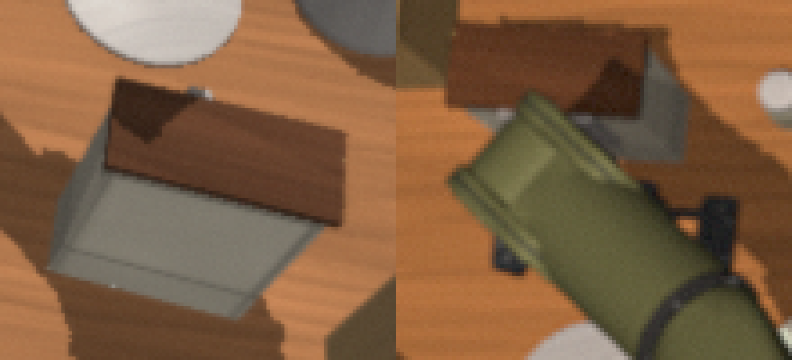

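The toggle tip is at (201,88) in the left image, as predicted for about 0.9 rad, so the fan is on. Next I plan the hook path for the wide cap.

Run:
```python
from h import *
C=lambda th,al,ac:(RACK,capt(.12,(-.067,.035),th,al,ac),30)
pre=C(.97,-.06,.021)
rows([pre])
print("from pre");rows([C(.97,.015,.021),C(.97,.015,.009)]+[C(t,.015,.007) for t in(.8,.6,.4,.2,0,-.08)],pre)
```

```text
[-0.052  0.12   0.297] [-1.071, -1.448, 0.633] [-0.026, -0.333, -0.092]
from pre
[-0.014  0.12   0.232] [-0.0, 0.0, 0.5] [0.0, 0.0, 0.0]
[-0.025  0.12   0.226] [0.08, 0.0, 0.5] [0.0, 0.0, 0.0]
[-0.037  0.12   0.217] [0.178, 0.0, 0.51] [0.0, 0.0, 0.0]
[-0.047  0.12   0.206] [0.274, 0.0, 0.54] [0.0, 0.0, 0.0]
[-0.055  0.12   0.193] [0.363, 0.0, 0.588] [0.0, 0.0, 0.0]
[-0.06   0.12   0.179] [0.439, 0.0, 0.653] [0.0, 0.0, 0.0]
[-0.062  0.12   0.164] [0.502, -0.0, 0.732] [0.0, 0.0, 0.0]
[-0.062  0.12   0.158] [0.522, -0.0, 0.767] [0.0, 0.0, 0.0]
```

```bash
python3 -m pendant '[0,-0.3,-0.8,0,0,-0.1,-0.05, 0,-0.3,-0.8,0,0,-0.2,-0.09, 0,-0.3,-0.8,0,0,-0.33,-0.09, 0,-0.3,-0.8,0,0,-0.33,-0.09, 0,-0.3,-0.8,0,0,-0.33,-0.09]'
python3 - <<'E'
from h import *
C=lambda th,al,ac:(RACK,capt(.12,(-.067,.035),th,al,ac),30)
rows([C(.97,-.06,.021)])
E
```

```text
clock: 5.0
tool_pos: [0.4663, 0.1808, 0.3894]
eef_rot: [-0.033, 0.967, -0.011, 0.254]
contact_force: [-0.3, 1.0, 0.5]
opening: 0.002
finger_force: 0.0
[-0.052  0.12   0.297] [-0.277, -0.743, 0.899] [-0.024, -0.007, 0.008]
```

```bash
python3 -m pendant '[0,0,-0.3,0.2,0,0,0, 0,0,-0.6,0.3,-0.02,0,0, 0,-0.1,-0.74,0.6,-0.02,0,0, 0,-0.28,-0.74,0.9,-0.02,0,0, 0,-0.28,-0.74,0.9,-0.02,0,0, 0,-0.28,-0.74,0.9,-0.02,0,0, 0,-0.28,-0.74,0.9,-0.02,0,0]'
python3 - <<'E'
from h import *
C=lambda th,al,ac:(RACK,capt(.12,(-.067,.035),th,al,ac),30)
rows([C(.97,-.06,.021),C(.97,.015,.021)])
E
```

```text
clock: 5.7
tool_pos: [0.578, 0.0727, 0.2991]
eef_rot: [-0.035, 0.966, 0.005, 0.255]
contact_force: [-1.2, 0.3, 0.0]
opening: 0.007
finger_force: 0.0
[-0.052  0.12   0.297] [0.026, -0.005, 0.004] [-0.003, -0.005, 0.005]
[-0.014  0.12   0.232] [0.022, -0.003, 0.504] [-0.003, -0.005, 0.005]
```

```bash
python3 -m pendant '[0,0.02,0,0.15,0,0,0, 0,0.02,0,0.3,0,0,0, 0,0.02,0,0.4,0,0,0, 0,0.02,0,0.5,0,0,0, 0,0.02,0,0.5,0,0,0]'
python3 -m pendant '[0,0.08,0,0,0,0,0, 0,0.12,0,0,0,0,0, 0,0.18,0,0.01,0,0,0, 0,0.22,0,0.03,0,0,0, 0,0.27,0,0.04,0,0,0, 0,0.27,0,0.04,0,0,0]'
```

```text
clock: 6.2
tool_pos: [0.6084, 0.0731, 0.2382]
eef_rot: [-0.035, 0.967, 0.003, 0.254]
contact_force: [0.9, -0.2, -0.4]
opening: 0.004
finger_force: 0.0
clock: 6.8
tool_pos: [0.5752, 0.0697, 0.2123]
eef_rot: [-0.035, 0.967, 0.002, 0.253]
contact_force: [0.1, 0.1, 0.3]
opening: 0.003
finger_force: 0.2
```

```bash
python3 -c "
from h import *
C=lambda th,al,ac:(RACK,capt(.12,(-.067,.035),th,al,ac),30)
rows([C(t,.015,.007) for t in(.6,.4,.2,0,-.06)])"
python3 - <<'E'
from plant import r
import cv2
a=r.snapshot("scene")["img"][215:325,305:415]
b=r.snapshot("wrist")["img"]
import numpy as np
cv2.imwrite("pics/c1.png",np.hstack([cv2.resize(a,(400,400),interpolation=3),cv2.resize(b[:,120:520],(400,400))])[:,:,::-1])
E
```

```text
[-0.047  0.12   0.206] [-0.008, 0.014, 0.052] [-0.007, -0.008, 0.007]
[-0.055  0.12   0.193] [0.08, 0.015, 0.102] [-0.007, -0.008, 0.007]
[-0.06   0.12   0.179] [0.156, 0.017, 0.168] [-0.007, -0.008, 0.007]
[-0.062  0.12   0.164] [0.217, 0.018, 0.247] [-0.007, -0.008, 0.007]
[-0.062  0.12   0.159] [0.232, 0.019, 0.274] [-0.007, -0.008, 0.007]
```

View pics/c1.png

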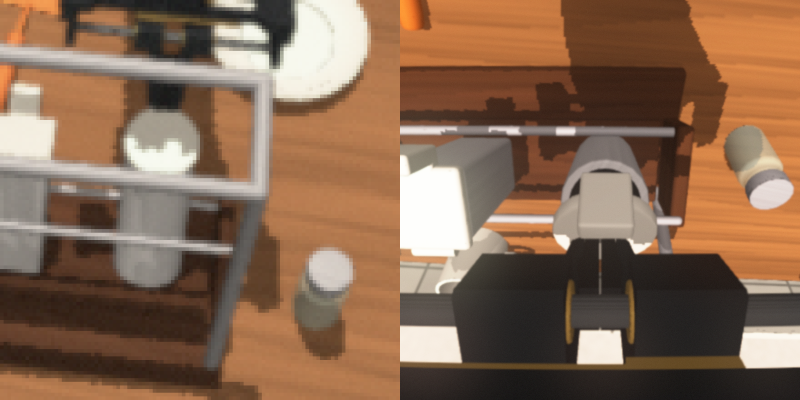

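The wrist view (right, about (605,205)) shows the fingertips hooked behind the lug and the cap swinging shut. I'll keep pulling.

```bash
python3 -m pendant '[0,0.04,0.01,0.06,0,0,0, 0,0.08,0.01,0.1,0,0,0, 0,0.12,0.01,0.13,0,0,0, 0,0.16,0.01,0.17,0,0,0, 0,0.19,0.01,0.21,0,0,0, 0,0.22,0.01,0.24,0,0,0, 0,0.23,0.01,0.25,0,0,0]'
python3 - <<'E'
from h import *
rows([(RACK,capt(.12,(-.073,.035),0,al),30) for al in(-.03,.0)])
E
```

```text
clock: 7.6
tool_pos: [0.5678, 0.0699, 0.1639]
eef_rot: [-0.034, 0.966, 0.001, 0.257]
contact_force: [5.8, 1.1, 13.7]
opening: 0.004
finger_force: 6.0
[-0.096  0.12   0.197] [0.105, 0.006, -0.313] [-0.008, -0.003, 0.006]
[-0.081  0.12   0.171] [0.104, 0.008, -0.113] [-0.008, -0.003, 0.006]
```

```bash
python3 -m pendant '[0,0,0,-0.15,0,0,0, 0,-0.01,0,-0.33,0,0,0, 0,0.1,0,-0.33,0,0,0, 0,0.1,0,-0.2,0,0,0, 0,0.1,0,-0.14,0,0,0, 0,0.1,0,-0.11,0,0,0, 0,0.1,0,-0.08,0,0,0, 0,0.1,0,-0.08,0,0,0]'
```

```text
clock: 8.4
tool_pos: [0.5404, 0.0673, 0.166]
eef_rot: [-0.036, 0.967, 0.001, 0.251]
contact_force: [-23.9, -4.0, 38.0]
opening: 0.005
finger_force: 22.2
```

```bash
python3 -m pendant '[0,0,0,-0.3,0,0,0, 0,0,0,-0.6,0,0,0, 0.5,0,-0.3,-0.6,0,0,0, 0.5,0,-0.6,-0.6,0,0,0, 0.5,0,-0.8,-0.6,0,0,0, 0.5,0,-0.8,-0.6,0,0,0]'
python3 - <<'E'
from plant import r
import cv2,pickle
from h import *
d={n:r.snapshot(n) for n in("scene","top")};pickle.dump(d,open("s2.pkl","wb"))
a=cv2.resize(d["scene"]["img"][215:325,225:405],None,fx=4.4,fy=4.4,interpolation=3)
cv2.imwrite("pics/c2.png",a[:,:,::-1])
rows([(RACK,capt(0,(-.067,.014),0,al),30) for al in(-.06,0)])
E
```

```text
clock: 9.0
tool_pos: [0.5086, -0.0594, 0.2449]
eef_rot: [-0.03, 0.967, -0.001, 0.252]
contact_force: [-0.0, 0.2, 0.2]
opening: 0.343
finger_force: 0.0
[-0.097  0.     0.206] [-0.048, 0.013, 0.32] [-0.007, -0.01, 0.005]
[-0.067  0.     0.154] [-0.054, 0.018, 0.72] [-0.007, -0.01, 0.005]
```

View pics/c2.png

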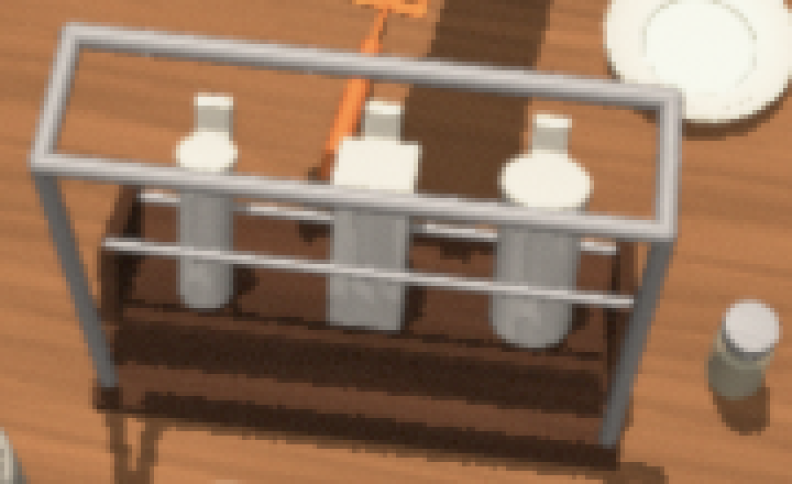

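The wide lug end is at (551,118), as predicted for shut, and the rack hasn't moved. Next is gripping the square lug.

```bash
python3 -m pendant '[0.5,-0.05,0.015,0,0,-0.01,0, 0.5,-0.05,0.015,0.3,0,-0.01,0, 0.5,-0.05,0.015,0.5,0,-0.01,0, 0.5,-0.05,0.015,0.62,0,-0.01,0, 0.5,-0.05,0.015,0.7,0,-0.01,0, 0.5,-0.05,0.015,0.7,0,-0.01,0]'
python3 -m pendant '[0,0,0,0,0,0,0, 0,0,0,0,0,0,0, 0,0,0,0,0,0,0, 0,0,0,0,0,0,0, 0,0,0,0,0,0,0]' 20
python3 - <<'E'
from h import *
g=lambda th,tilt:(RACK,capt(0,(-.067,.033),th,.019,0,tilt),tilt)
rows([g(0,30)])
rows([g(t,30+12*t) for t in(.15,.3,.45,.6,.75,.9,1.05,1.2,1.35,1.5,1.6)],g(0,30))
E
```

```text
clock: 9.7
tool_pos: [0.5664, -0.0473, 0.1557]
eef_rot: [-0.035, 0.965, 0.003, 0.258]
contact_force: [-0.4, -0.3, 1.0]
opening: 0.499
finger_force: 0.0
clock: 10.2
tool_pos: [0.566, -0.0488, 0.1576]
eef_rot: [-0.035, 0.965, 0.002, 0.26]
contact_force: [-2.7, 0.1, 6.3]
opening: 0.292
finger_force: 20.0
[-0.065  0.     0.155] [-0.011, -0.002, 0.025] [-0.007, 0.001, 0.006]
[-0.064  0.     0.167] [-0.047, -0.0, -0.061] [0.0, -0.02, -0.0]
[-0.06   0.     0.178] [-0.103, -0.0, -0.115] [0.0, -0.04, 0.0]
[-0.056  0.     0.188] [-0.167, -0.0, -0.16] [0.0, -0.06, -0.0]
[-0.049  0.     0.198] [-0.236, -0.0, -0.196] [0.0, -0.08, 0.0]
[-0.042  0.     0.207] [-0.31, -0.0, -0.223] [0.0, -0.1, 0.0]
[-0.033  0.     0.215] [-0.387, -0.0, -0.238] [0.0, -0.12, 0.0]
[-0.023  0.     0.222] [-0.465, -0.0, -0.243] [0.0, -0.14, 0.0]
[-0.012  0.     0.227] [-0.544, -0.0, -0.236] [-0.0, -0.16, 0.0]
[-0.001  0.     0.23 ] [-0.62, -0.0, -0.219] [-0.0, -0.18, 0.0]
[0.01  0.    0.232] [-0.692, -0.0, -0.191] [0.0, -0.2, -0.0]
[0.018 0.    0.232] [-0.738, -0.0, -0.167] [0.0, -0.213, 0.0]
```

Opening 25.7 mm matches the 26 mm lug, so it's gripped. I'll swing the cap up along the arc.

```bash
python3 -m pendant '[0,-0.02,0,-0.03,0,-0.01,0, 0,-0.05,0,-0.06,0,-0.02,0, 0,-0.1,0,-0.11,0,-0.04,0, 0,-0.17,0,-0.16,0,-0.06,0, 0,-0.24,0,-0.2,0,-0.08,0, 0,-0.31,0,-0.22,0,-0.1,0, 0,-0.31,0,-0.22,0,-0.1,0]'
python3 - <<'E'
from h import *
g=lambda th,tilt:(RACK,capt(0,(-.067,.033),th,.019,0,tilt),tilt)
rows([g(t,30+12*t) for t in(.75,.9,1.05,1.2,1.35,1.5,1.6)])
E
```

```text
clock: 10.9
tool_pos: [0.5875, -0.0472, 0.2091]
eef_rot: [-0.034, 0.942, 0.004, 0.334]
contact_force: [-11.4, -1.8, 9.1]
opening: 0.293
finger_force: 20.0
[-0.042  0.     0.207] [-0.02, -0.003, 0.032] [-0.006, -0.0, 0.007]
[-0.033  0.     0.215] [-0.098, -0.004, 0.029] [-0.006, -0.02, 0.007]
[-0.023  0.     0.222] [-0.177, -0.005, 0.036] [-0.006, -0.04, 0.008]
[-0.012  0.     0.227] [-0.253, -0.006, 0.055] [-0.006, -0.06, 0.008]
[-0.001  0.     0.23 ] [-0.325, -0.006, 0.084] [-0.006, -0.08, 0.008]
[0.01  0.    0.232] [-0.393, -0.007, 0.123] [-0.006, -0.1, 0.008]
[0.018 0.    0.232] [-0.434, -0.007, 0.154] [-0.006, -0.114, 0.008]
```

```bash
python3 -m pendant '[0,-0.06,0,0,0,-0.01,0, 0,-0.12,0,0,0,-0.03,0, 0,-0.18,0,0.01,0,-0.05,0, 0,-0.25,0,0.03,0,-0.06,0, 0,-0.32,0,0.06,0,-0.08,0, 0,-0.39,0,0.1,0,-0.1,0, 0,-0.43,0,0.13,0,-0.11,0, 0,-0.43,0,0.13,0,-0.11,0]'
python3 - <<'E'
from h import *
g=lambda th,tilt:(RACK,capt(0,(-.067,.033),th,.019,0,tilt),tilt)
rows([g(t,30+12*t) for t in(1.5,1.6)])
from plant import r
import cv2,pickle
d={n:r.snapshot(n) for n in("scene","wrist")}
a=cv2.resize(d["scene"]["img"][215:325,225:405],(390,238),interpolation=3)
b=cv2.resize(d["wrist"]["img"],(390,238))
cv2.imwrite("pics/c3.png",np.hstack([a,b])[:,:,::-1])
E
```

```text
clock: 11.7
tool_pos: [0.654, -0.0429, 0.2359]
eef_rot: [-0.033, 0.909, 0.007, 0.417]
contact_force: [-0.6, -1.4, 2.9]
opening: 0.289
finger_force: 20.0
[0.01  0.    0.232] [0.061, -0.003, -0.029] [-0.006, 0.014, 0.007]
[0.018 0.    0.232] [0.025, -0.003, 0.008] [-0.006, 0.0, 0.008]
```

View pics/c3.png

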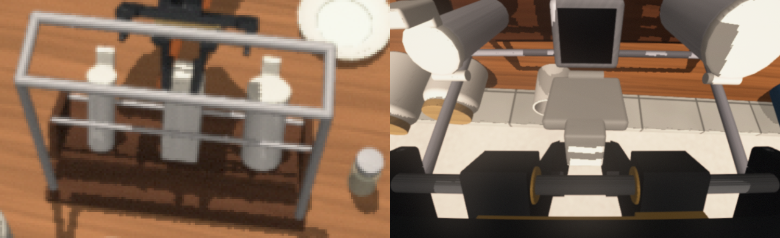

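The wrist view shows the square tube's mouth (about (587,35)) uncovered, with its cap swung back in the fingers. I'll release and back off.

```bash
python3 -m pendant '[0.6,0,0,0,0,0,0, 0.6,0,0,0,0,0,0, 0.6,0,0,0,0,0,0, 0.6,0,0,-0.1,0,0,0, 0.6,0,0,-0.3,0,0,0, 0.6,0,0,-0.6,0,0,0, 0.6,0,0,-0.9,0,0,0, 0.6,0,0,-0.9,0,0,0]'
python3 -m pendant '[0.6,0,0,-0.3,0,0,0, 0.6,0,0,-0.6,0,0,0, 0.6,0,0,-0.8,0,0,0, 0.6,0,0,-0.8,0,0,0]'
python3 - <<'E'
from h import *
from plant import r
import cv2
d={n:r.snapshot(n) for n in("scene","top")}
a=cv2.resize(d["scene"]["img"][215:325,225:405],(780,476),interpolation=3)
cv2.imwrite("pics/f.png",a[:,:,::-1])
for n,y,L,ts in(("wide",.12,.073,(0,.1)),("sq",0,.067,(1.3,1.4,1.5,1.6,1.7)),("slim",-.12,.053,(0,))):
  for t in ts: print(n,t,((proj(d["scene"],loc(RACK,capt(y,(-L,.035),t)))-[225,215])*780/180).round())
E
```

```text
clock: 12.6
tool_pos: [0.5459, -0.0475, 0.3251]
eef_rot: [-0.036, 0.91, 0.006, 0.414]
contact_force: [0.8, 0.5, 0.2]
opening: 0.598
finger_force: 0.0
clock: 13.0
tool_pos: [0.4579, -0.054, 0.402]
eef_rot: [-0.033, 0.91, 0.005, 0.414]
contact_force: [-0.2, -1.3, 0.5]
opening: 0.6
finger_force: 0.0
wide 0 [[541. 115.]]
wide 0.1 [[542. 110.]]
sq 1.3 [[365. 126.]]
sq 1.4 [[364. 134.]]
sq 1.5 [[362. 144.]]
sq 1.6 [[361. 154.]]
sq 1.7 [[359. 164.]]
slim 0 [[209.  95.]]
```

View pics/f.png

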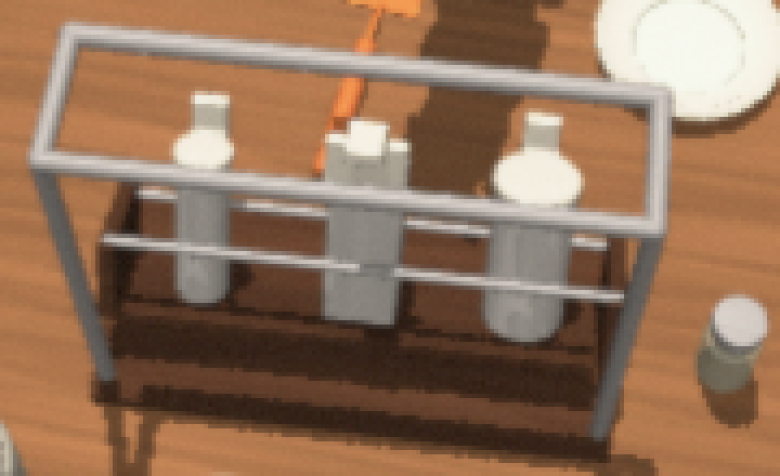

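Run:
```python
from h import *
from plant import r
s=r.snapshot("scene")
for t in(1.1,1.2,1.3,1.4,1.5,1.6,1.7):
    P=[loc(RACK,capt(y,(x,z),t))[0] for y,x,z in((0,-.073,.011),(0,-.073,.035),(0,-.061,.035),(.027,-.06,.011),(.027,-.06,.001))]
    print(t,((proj(s,P)-[225,215])*780/180).round()[:,1])
g=s["img"].mean(2)[240:258,300:320].round().astype(int);print(g[:,[1,3,6,9,12,15,18]])
```

```text
1.1 [ 97. 102. 119. 120. 118.]
1.2 [101. 109. 126. 123. 119.]
1.3 [105. 117. 134. 127. 122.]
1.4 [111. 126. 142. 132. 126.]
1.5 [117. 136. 151. 138. 130.]
1.6 [125. 147. 161. 144. 135.]
1.7 [133. 158. 171. 151. 141.]
[[122 156 121 124 125 128 128]
 [129 147 116 128 126 126 122]
 [130 106 154 155 137 125 115]
 [128  95 230 219 189 121 110]
 [132 100 235 237 236 131 107]
 [155 149 235 238 238 126 104]
 [230 227 237 238 238 142  90]
 [231 234 238 238 235 195 138]
 [177 188 238 238 231 232 219]
 [162 163 233 237 230 215 216]
 [163 162 205 231 219 168 156]
 [164 161 165 172 166 159 146]
 [164 154 155 151 153 159 150]
 [162 160 146 144 149 158 142]
 [161 161 149 149 149 158 136]
 [162 160 152 150 150 157 135]
 [169 161 149 151 151 157 137]
 [192 170 156 160 152 158 132]]
```

The bright lug and cap edges fit a square cap angle of about 1.5 to 1.65 rad. The wide and slim caps are shut, so I'm handing in.

```bash
python3 -c "
from plant import r
print(r.finish_job())"
```

```text
the job is handed in; nothing more can be done
None
```

I switched the fan on, pressed the wide cap fully shut, then flipped the square cap open to about a right angle (1.5–1.65 rad in the last picture); the slim cap stayed shut and I saw nothing on the counter move, and the job is handed in at about 13 s.

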